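# Draw the test carrier back to its stops and bolt it

### The arm

A 6-joint arm with a two-finger parallel gripper is mounted at the origin on a cart in front of the work surface, level with it; the furniture and walls round the work are solid. World frame = base frame: x ahead of the robot, y to its left, z up, the work surface at z = 0. Lengths are in m, angles in rad, forces in N, time in s.
With the tool pointing down it reaches from about 0.325 to 0.75 m from the base axis. Payload 7.6 kg.
Tool frame: the origin (TCP) lies at the centre of the arm's flange, where the gripper is bolted on; the fingertips stand 173 mm ahead of it and the grasp point (between the pads) lies 155 mm ahead of it (manip.grip_depth is the distance from the TCP to the grasp point, in m); y points along the fingers, z is the direction in which the jaws open and shut, and the axes are right-handed (so a half turn about y gives the same grasp; the last joint's range is limited). The gripper opens to 85 mm and grips with 20 to 120 N. Pads are 22 mm wide; open, the fingers measure 114 mm over their backs; the gripper's body (76 mm by 85 mm) begins 54 mm behind the grasp point. The pads swing forward as they close: fully open they stand 13 mm farther back than shut.
Start: joints at [-0.07, 0.052, 1.401, -0, 1.689, -0.07], TCP at [0.525, 0, 0.405] pointing down, gripper open.
Joint ranges: [-2.9, 2.9], [-0.91, 2.17], [0.12, 2.37], [-1.06, 4.2], [0.26, 2.73], [-2.93, 2.93]. Speed limits (rad/s): [2.57, 2.57, 3.01, 3.14, 3.14, 3.14].

### API

Orientations are given as a rotation vector (axis times angle).
In Python, from plant import manip, solver, monitor, imaging, recognise, silhouettes gives the robot as it stands. Calls block until the motion is done:
- manip.move_ptp(position, orientation): joint-space move of the TCP to a pose.
- manip.line_to(position, frame=None, rate=0.15): straight line of the TCP; frame=None keeps the orientation; rate is the mean speed in m/s.
- manip.move_j(angles): joint-space move.
- manip.move_gripper(opening): finger opening in m; the grip force is fixed at half the most; returns when the fingers have stopped.
- manip.dwell(seconds).
- solver.inverse_kinematics(position, orientation): joint angles nearest the present ones, or None.
- monitor.observe(): the state.
- imaging.read_camera(name): name is "scene" or "side" or "wrist"; returns the picture (420x560x3 uint8, red, green, blue); there is no depth.
- imaging.camera_info(name): a dict with "intrinsics" (3x3 intrinsics, pixels), "R" (3x3) and "t" (3): a world point X has camera coordinates R X + t; the wrist camera has in their place "tool_from_camera" (4x4, takes a point from camera to tool coordinates, whose origin is the TCP and whose axes are the tool frame's). Camera axes: x right, y down, z forward; pixel columns grow to the right and rows downward; lengths in m; the calibration is good to about 2 mm. A picture is of the moment at which its call begins: read the wrist's pose just before it. camera_info takes no time and is no camera call.
A pose or a line that the arm cannot do raises manip.MotionError and nothing moves.
- manip.hand_in(): hands the job in, once; it reports no verdict.
Trained networks look in the newest picture that a camera, given by its name, has taken for a name from the list of things; names that differ only in an ending like _2 or _b are one class to them, and where a whole thing is asked for, a point or a joint stands for the part that bears it (a point fixed in the world has none). Each returns a list of dicts, best first, with "confidence" (0 to 1); they miss things now and then, are a little off and sometimes report something else, mostly with a low value. They report only what shows in the picture. A call takes as long as a camera call.
- recognise(camera, name): "rect" ([left, top, width, height] in pixels, round what is visible of it).
- silhouettes(camera, name): "pixels" (420x560 bool, what is visible of it) and "rect" ([left, top, width, height] in pixels, round what is visible of it).
The state is a dict: "t": time; "joint_positions": joint angles; "qvel": joint speeds; "joint_efforts": joint torques, N m; "tool_pos": TCP position; "eef_rot": TCP orientation; "contact_force": force on the tool from outside, world axes, zero at the start; "ft_torque": the same for the moment, N m; "opening": finger opening in m.
Only numpy, scipy, OpenCV 4.12 (cv2) and the standard library are available. Lean on these libraries where they do the work, as an engineer would, in place of code of your own. Each camera call takes 0.05 s, during which the arm holds its last target. There are 200 camera calls.

### The job

The flat test carrier has been left pushed in under the hood of its dock. Press lightly on the black rubber pad on its top and drag the carrier back by friction, out of the hood, until it is fully home against the two yellow stops at the front of the dock; then slide the red-knobbed bolt all the way in, into the notch of the carrier's edge, so that it is locked there. The pad is delicate, so never bear on the carrier with more than about 15 N, and leave the other things on the bench where they are.

Things in the scene. Friction and masses are not known exactly. Their poses are not given: they have to be found in the camera images.
- dock: grey fixed dock, bed plate 250 x 160 x 10 mm, turned 0 to 0.4 rad. Origin on the bench top under the bed; x points away from the robot along the slide (into the hood), y left, z up. The carrier slides on the bed between two aluminium rails, inner faces at y = -63 and +63 mm, 24 mm above the bench, with 2 mm of play each side. On the right a small plate for the bolt reaches y = -148 mm
- dock_home (a point): point fixed to the dock at (-35, 0, 10) mm of its frame (axes as the dock's), where the carrier's origin lies when it is fully home: its near edge then touches the two yellow stops, whose faces stand at x = -115 mm of the dock and rise 21 mm above the bench
- hood_edge (a point): middle of the near upper edge of the grey hood, at (28, 0, 58) mm of the dock frame; the hood covers the far end of the dock from here to x = 120 mm and is 58 mm high above the bench. The carrier's far edge is always under it, so it cannot be hooked there
- carrier: loose flat aluminium plate, 160 (x) x 122 (y) x 13 mm, 0.4 to 0.95 kg, flat on the dock's bed; origin at the centre of its underside, axes as the dock's. A black rubber-faced pad covers its top. It starts 40 to 60 mm beyond home and slides with friction 0.3 to 0.4; too wide to grip, so it is dragged by pressing on the pad
- pad_seat (a point): centre of the carrier's top face, 13 mm above its underside, under the 154 x 100 mm black pad. The pad's foam differs in thickness: unloaded, the pad's top is 6 to 24 mm above this point, a height not reported, to be found by touch. It gives 1 mm for 7 N and bottoms after 4 mm. Fingers grip it with friction of at least 0.85, so a steady press of 6 to 12 N drags the carrier
- notch (a point): middle of the mouth of the notch in the carrier's right edge, at (25, -61, 6.5) mm of the carrier frame; 15 mm wide, 12 mm deep, open above and below. It faces the bolt only when the carrier is home
- bolt (a joint): travel of the bolt in m along the dock's +y: 0 to 0.003 at the start (drawn out), 0.018 fully in. It stays where it is left and takes about 3 N to move. Its steel nose, 10 mm wide, runs at x = -10 mm of the dock; if the carrier is not home it strikes the carrier's edge at 0.007 to 0.011
- bolt_knob (a point): centre of the top of the bolt's red knob, an upright block 18 (dock x) x 14 (dock y) x 34 mm, with its foot 3 mm above the plate; free room on both x sides and outside (-y). It moves with the bolt; with the bolt out it is at (-10, -121, 47) mm of the dock frame
- side_cutter: red-handled side cutter, 121 x 46 x 12 mm, lying on the bench right of the dock; bystander, origin at the centre of its underside
- multimeter: dark hand multimeter, 150 x 76 x 34 mm, lying on the bench at the right; bystander, origin at the centre of its underside
- flux_bottle: small white bottle with a red pointed cap, 34 mm across, 95 mm high, standing beyond the bolt side of the dock; bystander, origin at the centre of its underside
- dosing_cup: small clear cup, 55 mm across, 43 mm high, standing left of the dock; bystander, origin at the centre of its underside

How it is judged:
By the outcome, as a careful person would: the job done as asked, in the order asked, and still so for the second after the job is handed in, with the robot touching nothing.
It also fails if it takes over 48 s, if anything falls off the work surface, if the arm or the gripper's body presses on something with over 40 N, if the wrist force passes 120 N, or if a joint passes its speed limit or range.

## Working session

There is one attempt and no reset: what is moved stays moved. The work goes in short steps, each a Python script; the robot and the scene stay as the last script left them, time stands still between calls to the robot, and variables do not carry over. Pictures are saved under pics/ and viewed, about 8 in all and at most 12, crops included, and the job is handed in when it is done.

```bash
mkdir -p pics; ls; python3 - <<'E'
from plant import manip, solver, monitor, imaging, recognise, silhouettes
import cv2,numpy as np
s=monitor.observe(); print({k:np.round(v,3) for k,v in s.items()})
for c in ["scene","side","wrist"]:
    im=imaging.read_camera(c); cv2.imwrite(f"pics/{c}0.png",im[:,:,::-1])
    i=imaging.camera_info(c); print(c,{k:np.round(v,4).tolist() for k,v in i.items()})
    for n in ["dock","carrier","bolt_knob","side_cutter","flux_bottle"]:
        r=recognise(c,n); print(n,[(x["rect"],round(x["confidence"],2)) for x in r[:2]])
a=cv2.imread("pics/scene0.png");b=cv2.imread("pics/wrist0.png")
E
```

```text
pics
{'t': np.float64(0.0), 'joint_positions': array([-0.07 ,  0.053,  1.402, -0.   ,  1.689, -0.07 ]), 'qvel': array([ 0.   ,  0.   , -0.   ,  0.001,  0.   ,  0.001]), 'joint_efforts': array([ 1.0000e-03, -3.8167e+01, -3.6018e+01,  0.0000e+00,  6.0000e-03,
       -0.0000e+00]), 'tool_pos': array([0.525, 0.   , 0.404]), 'eef_rot': array([-1.21 ,  1.21 , -1.208]), 'contact_force': array([0.926, 0.438, 0.918]), 'ft_torque': array([ 0.014, -0.01 ,  0.009]), 'opening': np.float64(0.085)}
scene {'intrinsics': [[400.8137, 0.0, 277.8303], [0.0, 400.8137, 202.5778], [0.0, 0.0, 1.0]], 'R': [[-0.5954, -0.8034, 0.0069], [-0.6232, 0.4564, -0.635], [0.5071, -0.3824, -0.7725]], 't': [0.4052, 0.3265, 1.0866]}
dock [([203.2, 186.2, 91.7, 81.9], 0.62)]
carrier [([225.3, 208.5, 52.2, 45.9], 0.88)]
bolt_knob [([262.8, 201.3, 13.6, 17.9], 0.54)]
side_cutter [([324.3, 222.7, 39.4, 10.1], 0.72)]
flux_bottle [([264.8, 157.4, 10.1, 14.1], 0.55)]
side {'intrinsics': [[421.9821, 0.0, 276.9581], [0.0, 421.9821, 213.5489], [0.0, 0.0, 1.0]], 'R': [[0.8618, -0.5073, -0.0056], [-0.3264, -0.546, -0.7716], [0.3884, 0.6668, -0.6361]], 't': [-0.4033, 0.2985, 0.9189]}
dock [([211.3, 175.4, 92.6, 72.1], 0.59)]
carrier [([233.1, 192.9, 50.5, 33.7], 0.8)]
bolt_knob []
side_cutter [([234.1, 272.1, 28.4, 45.3], 0.52)]
flux_bottle [([344.3, 212.0, 13.6, 27.3], 0.79)]
wrist {'intrinsics': [[295.5426, 0.0, 276.8771], [0.0, 295.5426, 207.9091], [0.0, 0.0, 1.0]], 'tool_from_camera': [[-0.0014, 0.9576, 0.288, -0.073], [-0.0005, -0.288, 0.9576, 0.0308], [1.0, 0.0012, 0.0008, -0.0013], [0.0, 0.0, 0.0, 1.0]]}
dock [([172.3, 0.0, 260.4, 123.3], 0.9)]
carrier [([238.1, 0.2, 106.3, 51.1], 0.94)]
bolt_knob [([296.6, 45.3, 29.4, 55.4], 0.97)]
side_cutter [([123.0, 181.2, 77.4, 70.4], 0.93), ([237.5, 0.0, 108.5, 51.5], 0.26)]
flux_bottle [([414.1, 156.2, 61.6, 38.1], 0.77)]
```

```bash
python3 - <<'E'
import cv2,numpy as np
a=cv2.imread("pics/scene0.png")[130:290,170:400];b=cv2.imread("pics/side0.png")[130:330,180:420]
w=cv2.imread("pics/wrist0.png")
a=cv2.resize(a,None,fx=1.7,fy=1.7);b=cv2.resize(b,None,fx=1.6,fy=1.6)
o=np.zeros((600,800,3),np.uint8)
o[:a.shape[0],:a.shape[1]]=a; o[:b.shape[0],400:400+b.shape[1]]=b[:,:400]
w2=cv2.resize(w[:260],None,fx=1.05,fy=1.05); o[325:325+w2.shape[0],:w2.shape[1]]=w2
cv2.imwrite("pics/m0.png",o)
from scipy.spatial.transform import Rotation as R
print(R.from_rotvec([-1.21,1.21,-1.208]).as_matrix().round(2))
E
```

```text
[[ 0. -0.  1.]
 [-1.  0.  0.]
 [-0. -1. -0.]]
```

View pics/m0.png

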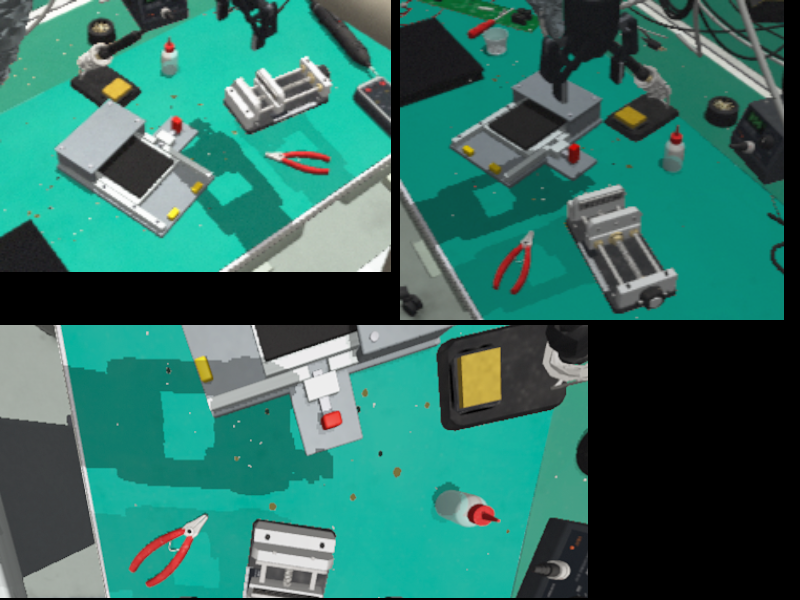

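```bash
cat > h.py <<'E'
from plant import manip, solver, monitor, imaging, recognise, silhouettes
import cv2,numpy as np
from scipy.spatial.transform import Rotation as R
R0=np.array([[0,0,1],[-1,0,0],[0,-1,0.]])
def rv(yaw): return (R.from_euler('z',yaw)*R.from_matrix(R0)).as_rotvec()
def cam(name,s=None):
    "K, R, t (world->camera)"
    i=imaging.camera_info(name); K=np.array(i["intrinsics"])
    if name!="wrist": return K,np.array(i["R"]),np.array(i["t"])
    T=np.eye(4);T[:3,:3]=R.from_rotvec(s["eef_rot"]).as_matrix();T[:3,3]=s["tool_pos"]
    M=np.linalg.inv(T@np.array(i["tool_from_camera"])); return K,M[:3,:3],M[:3,3]
def toplane(c,px,z):
    K,Rm,t=c; d=Rm.T@np.linalg.solve(K,[px[0],px[1],1]); o=-Rm.T@t
    return o+d*(z-o[2])/d[2]
def proj(c,P):
    K,Rm,t=c; p=(np.atleast_2d(P)@Rm.T+t)@K.T; return p[:,:2]/p[:,2:]
E
python3 - <<'E'
from h import *
s=monitor.observe();c=cam("wrist",s)
print("knob",toplane(c,(316,90),.047)); print("bottle base",toplane(c,(425,172),.0))
print("cutter",toplane(c,(160,215),.01))
sc=cam("scene"); print("knob scene",toplane(sc,(273,203),.047),"dock",toplane(sc,(248,227),.02), "bottle",toplane(sc,(269,172),0))
# look: camera above dock
kn=toplane(c,(316,90),.047)
yaw=0.2
D=kn+R.from_euler('z',yaw).apply([.01,.121,0]); print("dock~",D)
p=[D[0]-.03,D[1]-.02,.40]
print(solver.inverse_kinematics(p,rv(yaw)))
manip.move_ptp(p,rv(yaw))
manip.move_gripper(0.0)
s=monitor.observe(); np.save("s1.npy",s,allow_pickle=True); print(s["t"],s["tool_pos"],s["contact_force"],s["opening"])
im=imaging.read_camera("wrist"); cv2.imwrite("pics/w1.png",im[:,:,::-1])
for n in ["dock","carrier","bolt_knob","hood_edge","notch","dosing_cup"]:
    print(n,[(x["rect"],round(x["confidence"],2)) for x in recognise("wrist",n)[:2]])
cv2.imwrite("pics/w1b.png",cv2.resize(im[:,:,::-1],None,fx=1.4,fy=1.4))
E
```

```text
knob [0.56418601 0.10171193 0.047     ]
bottle base [0.71284924 0.00856007 0.        ]
cutter [ 0.37270321 -0.04623684  0.01      ]
knob scene [0.55593729 0.11211468 0.047     ] dock [0.54141973 0.22015926 0.02      ] bottle [0.71216927 0.01612927 0.        ]
dock~ [0.54994768 0.22228668 0.047     ]
[ 3.04845143e-01  1.46579547e-01  1.30913050e+00 -4.44089210e-16
  1.68588260e+00  1.04845143e-01]
2.4917 [0.51993507 0.20232971 0.40000445] [ 0.13923732 -0.08762856 -0.63342477] -3.6064598725521376e-05
dock [([180.7, 89.4, 237.7, 187.0], 0.68)]
carrier [([239.3, 113.4, 89.8, 110.5], 0.9)]
bolt_knob [([285.4, 227.3, 13.3, 31.2], 0.53)]
hood_edge [([182.4, 89.7, 236.0, 187.1], 0.68)]
notch [([236.2, 112.4, 95.2, 109.6], 0.62)]
dosing_cup []
```

View pics/w1b.png

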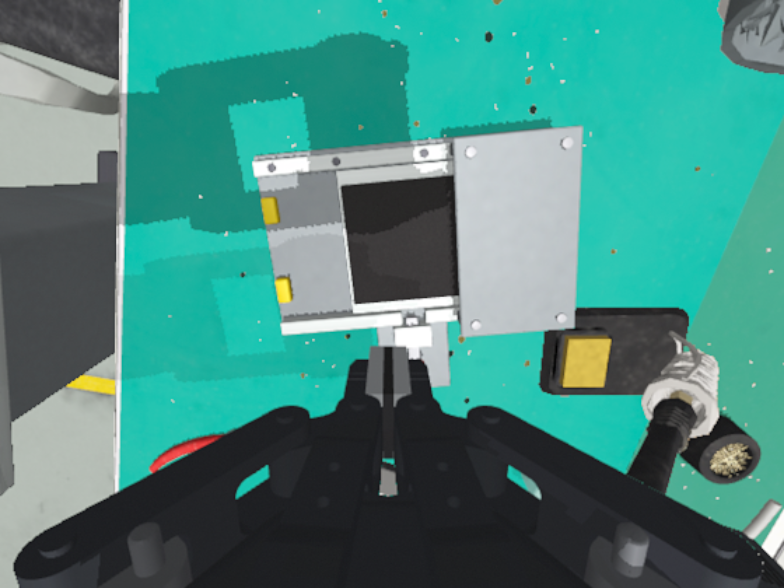

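```bash
cat > fit.py <<'E'
from h import *
from scipy.optimize import least_squares
s=np.load("s1.npy",allow_pickle=True).item(); c=cam("wrist",s)
px=np.array([[453,138],[582,127],[577,327],[461,335],[338,171],[353,312],[278,210],[290.5,290]])/1.4
def model(p):
    x,y,a,W,d,y1,y2=p
    L=np.array([[.028,W,.058],[.120,W,.058],[.120,-W,.058],[.028,-W,.058],[-.115+d,.061,.023],[-.115+d,-.061,.023],[-.115,y1,.021],[-.115,y2,.021]])
    return R.from_euler('z',a).apply(L)+[x,y,0]
r=least_squares(lambda p:(proj(c,model(p))-px).ravel(),[.55,.22,.2,.075,.05,.03,-.03],x_scale=[.01,.01,.1,.01,.01,.01,.01])
print(r.x.round(4)); print((r.fun.reshape(-1,2)).round(1).tolist())
x,y,a=r.x[:3]; np.save("dock.npy",r.x)
D=lambda L:R.from_euler('z',a).apply(L)+[x,y,0]
print("knob",D([-.01,-.121,.047]))
im=cv2.imread("pics/w1.png");W=r.x[3]
def dr(i,cc,L,col,k):
    q=[(int(u*k),int(v*k)) for u,v in proj(cc,D(np.array(L)))]; cv2.polylines(i,[np.array(q)],True,col,1)
sets=[([[.028,W,.058],[.12,W,.058],[.12,-W,.058],[.028,-W,.058]],(0,0,255)),([[-.125,.08,.01],[.125,.08,.01],[.125,-.08,.01],[-.125,-.08,.01]],(255,0,0)),([[-.125,.063,.024],[.028,.063,.024],[.028,-.063,.024],[-.125,-.063,.024]],(255,0,255)),([[-.019,-.128,.047],[-.001,-.128,.047],[-.001,-.114,.047],[-.019,-.114,.047]],(0,255,0))]
o=[]
for n,f,box in [("wrist","w1",(60,280,150,440)),("scene","scene0",(170,290,190,330)),("side","side0",(160,270,200,330))]:
    i=cv2.resize(cv2.imread(f"pics/{f}.png"),None,fx=3,fy=3,interpolation=cv2.INTER_NEAREST)
    cc=c if n=="wrist" else cam(n)
    for L,col in sets: dr(i,cc,L,col,3)
    b=[3*v for v in box]; k=i[b[0]:b[1],b[2]:b[3]]; o.append(cv2.resize(k,(400,int(k.shape[0]*400/k.shape[1]))))
M=np.zeros((600,800,3),np.uint8)
for k,i in enumerate(o): M[(k//2)*310:(k//2)*310+min(i.shape[0],290),(k%2)*400:(k%2)*400+400]=i[:290]
cv2.imwrite("pics/fit.png",M)
E
python3 fit.py
```

```text
[ 0.5407  0.2215  0.2896  0.0754  0.0543  0.0341 -0.0353]
[[0.3, 0.4], [1.9, -0.5], [-1.1, -0.6], [0.2, 0.3], [-0.6, -0.2], [0.7, 0.9], [-1.1, 0.2], [-0.7, 0.1]]
knob [0.5656455  0.10270037 0.047     ]
```

View pics/fit.png

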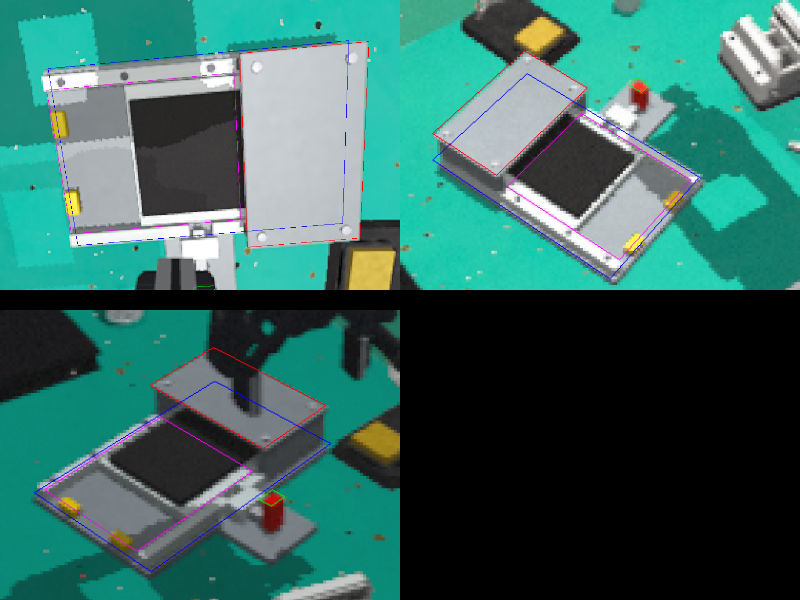

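```bash
cat >> h.py <<'E'
try:
    x,y,a=np.load("dock.npy")[:3]
    D=lambda L:R.from_euler('z',a).apply(L)+[x,y,0]
except OSError: pass
def F(n=4):
    f=[]
    for _ in range(n): manip.dwell(.02); f.append(monitor.observe()["contact_force"])
    return R.from_euler('z',-a).apply(np.mean(f,0))   # dock axes
E
python3 - <<'E'
from h import *
manip.move_ptp(D([-.028,0,.057+.173]),rv(a))
f0=F(10); np.save("f0.npy",f0); print("bias",f0,"std",np.std([F(1) for _ in range(6)],0),monitor.observe()["t"])
z=.052; log=[]
manip.line_to(D([-.028,0,z+.173]),rate=.05)
while z>.026:
    z-=.001; manip.line_to(D([-.028,0,z+.173]),rate=.02)
    f=F(3)-f0; log.append((round(z,4),f.round(1).tolist()))
    if f[2]>2.5: break
print(log[-5:])
for _ in range(6):
    if 8<f[2]<10: break
    z-=np.clip((9-f[2])/7000,-.001,.0006); manip.line_to(D([-.028,0,z+.173]),rate=.02); f=F(5)-f0; print(z,f.round(1))
s=monitor.observe();print(s["t"],s["tool_pos"]-D([-.028,0,z+.173]))
np.save("z.npy",z)
E
```

```text
bias [0.39446395 0.04491905 0.45031789] std [0.52804003 0.56826115 0.41139079] 3.825
[(0.036, [-0.8, -0.2, -0.6]), (0.035, [-0.5, 0.0, -0.4]), (0.034, [-0.3, 0.1, -0.7]), (0.033, [-0.2, -0.2, -0.3]), (0.032, [-2.0, 0.2, 3.3])]
0.03139999999999998 [-3.2 -0.5  6. ]
0.030969642473542044 [-4.1 -0.1  6.8]
0.030652513657245483 [-4.3 -0.4  7.7]
0.03046149534750576 [-4.4 -0.5  7.9]
0.03030282603014764 [-4.8 -0.6  9.2]
11.7417 [3.85402128e-05 4.12205290e-05 9.25801413e-04]
```

```bash
python3 - <<'E'
from h import *
f0=np.load("f0.npy");z=float(np.load("z.npy")); xx=-.028
while xx>-.089:
    st=.004 if xx>-.070 else .0025
    xx-=st; manip.line_to(D([xx,0,z+.173]),rate=.03)
    f=F(3)-f0; p=monitor.observe()["tool_pos"]; ax=R.from_euler('z',-a).apply(p-[x,y,0])[0]
    print(round(xx,4),round(ax,4),round(z,5),f.round(1))
    if f[2]<8 or f[2]>11: z-=np.clip((9.3-f[2])/9000,-.0004,.0003)
    if f[2]>14 or f[2]<3: print("stop");break
    
np.save("z.npy",z);np.save("xx.npy",xx);print(monitor.observe()["t"])
im=imaging.read_camera("wrist")[:,:,::-1];sd=imaging.read_camera("side")[:,:,::-1];sc=imaging.read_camera("scene")[:,:,::-1]
o=np.hstack([cv2.resize(sc[170:290,190:310],(400,400)),cv2.resize(sd[160:280,200:320],(400,400))]);cv2.imwrite("pics/d1.png",o)
E
```

```text
-0.032 -0.0312 0.0303 [1.4 0.4 5.8]
-0.036 -0.0351 0.03 [1.5 0.3 6.6]
-0.04 -0.039 0.0297 [2.  0.3 7.1]
-0.044 -0.043 0.02946 [2.5 0.  7.3]
-0.048 -0.0469 0.02924 [ 2.3 -0.4  7.6]
-0.052 -0.0508 0.02905 [ 2.7 -0.2  8.1]
-0.056 -0.0548 0.02905 [2.8 0.6 8.6]
-0.06 -0.0588 0.02905 [ 2.6 -0.   8.2]
-0.064 -0.0628 0.02905 [2.2 0.2 7.9]
-0.068 -0.0668 0.02889 [1.8 0.1 8.6]
-0.072 -0.0708 0.02889 [ 2.4 -0.1  9.3]
-0.0745 -0.0732 0.02889 [2.7 0.2 8.1]
-0.077 -0.0757 0.02889 [ 3.  -0.3  8.2]
-0.0795 -0.0782 0.02889 [ 2.8 -0.7  8.4]
-0.082 -0.0807 0.02889 [ 2.8 -0.1  7.7]
-0.0845 -0.0831 0.02871 [3.2 0.1 7.9]
-0.087 -0.0853 0.02855 [5.4 0.4 8.5]
-0.0895 -0.0879 0.02855 [5.4 0.1 8.1]
17.5083
```

View pics/d1.png

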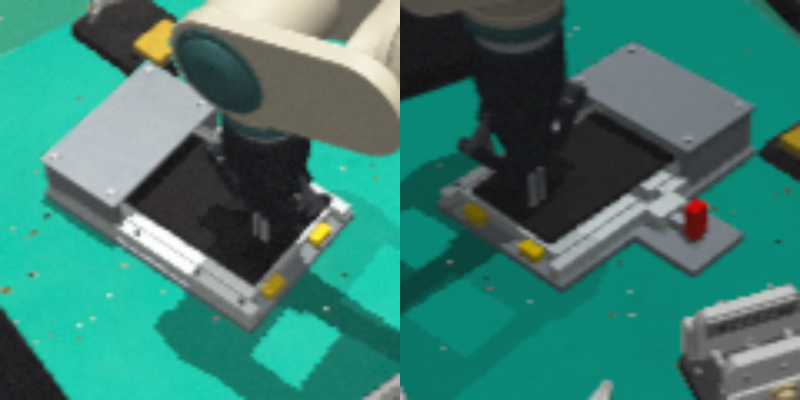

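```bash
python3 - <<'E'
from h import *
f0=np.load("f0.npy");z=float(np.load("z.npy")); xx=float(np.load("xx.npy"))
for i in range(3):
    z-=.00012 if i<2 else 0; xx-=.002; manip.line_to(D([xx,0,z+.173]),rate=.02); print(xx,(F(4)-f0).round(1))
manip.line_to(D([xx,0,.07+.173]),rate=.06)
f1=F(6); print("free",(f1-f0).round(1),monitor.observe()["t"])
s=monitor.observe(); im=imaging.read_camera("wrist")[:,:,::-1]; sc=imaging.read_camera("side")[:,:,::-1]
np.save("s2.npy",s,allow_pickle=True); cv2.imwrite("pics/w2.png",im)
c=cam("wrist",s); q=proj(c,D(np.array([[-.115,-.03,.021],[-.115,.03,.021],[-.01,-.061,.023],[-.01,-.121,.047]]))); print(q.round(0))
cv2.imwrite("pics/d2.png",np.hstack([cv2.resize(im[60:340,150:430],(400,400)),cv2.resize(sc[160:280,200:320],(400,400))]))
E
```

```text
-0.09150000000000005 [ 5.5 -0.1  8.3]
-0.09350000000000006 [6.  0.2 8.1]
-0.09550000000000006 [5.8 0.4 7.7]
free [-0.6 -0.2 -0.7] 19.55
[[252. 269.]
 [250. 188.]
 [394. 308.]
 [397. 400.]]
```

View pics/d2.png

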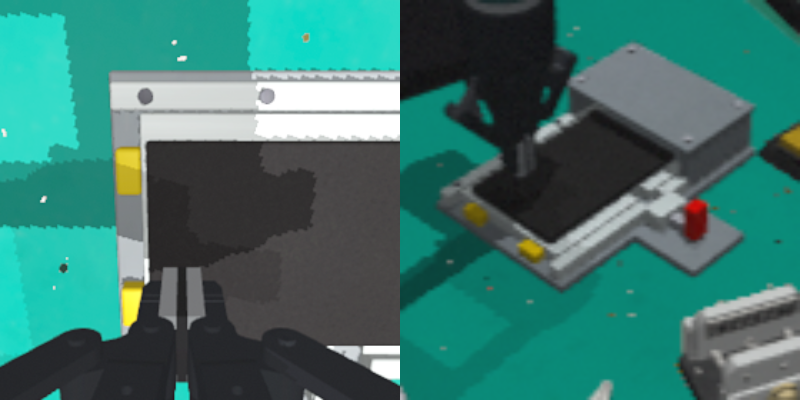

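```bash
python3 - <<'E'
from h import *
T=.173; tip=.027
manip.line_to(D([-.08,-.05,.11+T]),rate=.15)
manip.line_to(D([-.01,-.165,.11+T]),rate=.15)
manip.line_to(D([-.01,-.165,tip+T]),rate=.12)
f0=F(8); yy=-.150
manip.line_to(D([-.01,yy,tip+T]),rate=.05)
while yy<-.112:
    yy+=.0015; manip.line_to(D([-.01,yy,tip+T]),rate=.025)
    f=F(2)-f0; ay=R.from_euler('z',-a).apply(monitor.observe()["tool_pos"]-[x,y,0])[1]
    print(round(yy,4),round(ay,4),f.round(1))
    if abs(f[1])>14: break
np.save("yy.npy",yy);print(monitor.observe()["t"])
sc=imaging.read_camera("side")[:,:,::-1];s2=imaging.read_camera("scene")[:,:,::-1]
cv2.imwrite("pics/b1.png",np.hstack([cv2.resize(sc[160:280,200:320],(400,400)),cv2.resize(s2[170:290,190:310],(400,400))]))
E
```

```text
-0.1485 -0.1486 [-0.5  0.2  0.5]
-0.147 -0.147 [-0.  -0.2 -0.4]
-0.1455 -0.1455 [ 0.8 -0.5  0.4]
-0.144 -0.144 [-0.3 -0.5  0.4]
-0.1425 -0.1425 [ 0.1 -0.3 -0.4]
-0.141 -0.1409 [-0.2  0.1  0.1]
-0.1395 -0.1394 [-0.3  0.2  0.8]
-0.138 -0.1381 [ 0.4 -2.2 -0.4]
-0.1365 -0.1365 [-0.7 -2.4 -0.3]
-0.135 -0.1349 [-0.6 -2.1  0.2]
-0.1335 -0.1334 [-0.2 -2.1  0.5]
-0.132 -0.1319 [-0.2 -1.8  0.5]
-0.1305 -0.1304 [-0.5 -1.4  0.4]
-0.129 -0.1289 [ 0.1 -1.5  0.2]
-0.1275 -0.1274 [-0.4 -1.1  0.4]
-0.126 -0.1259 [-0.7 -2.2  0.6]
-0.1245 -0.1244 [-0.  -2.   0.5]
-0.123 -0.1229 [-0.3 -1.3  0.2]
-0.1215 -0.1214 [-0.2 -1.6  0.3]
-0.12 -0.1209 [ 0.3 -7.  -0.2]
-0.1185 -0.1204 [  0.6 -13.3  -0.2]
-0.117 -0.1199 [  0.3 -19.1  -1.1]
28.95
```

View pics/b1.png

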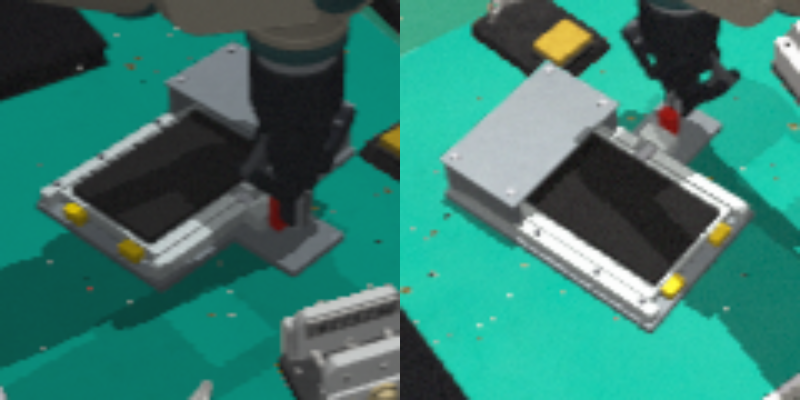

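```bash
python3 - <<'E'
from h import *
T=.173
manip.line_to(D([-.01,-.165,.027+T]),rate=.08)
manip.line_to(D([-.01,-.165,.12+T]),rate=.15)
manip.line_to(D([-.06,-.05,.20+T]),rate=.2)
manip.dwell(.3); s=monitor.observe(); im=imaging.read_camera("wrist")[:,:,::-1]; sc=imaging.read_camera("side")[:,:,::-1]
k=recognise("side","bolt_knob"); print([(q["rect"],q["confidence"]) for q in k[:1]])
print(s["t"],s["contact_force"].round(1),"side knob top pred out/in",proj(cam("side"),D(np.array([[-.01,-.121,.047],[-.01,-.103,.047]]))).round(1))
cv2.imwrite("pics/e1.png",np.hstack([cv2.resize(im[60:340,150:430],(400,400)),cv2.resize(sc[170:260,220:310],(400,400))]))
E
```

```text
[]
31.7583 [0.2 0.7 0.6] side knob top pred out/in [[288.3 221.3]
 [283.6 218.4]]
```

View pics/e1.png

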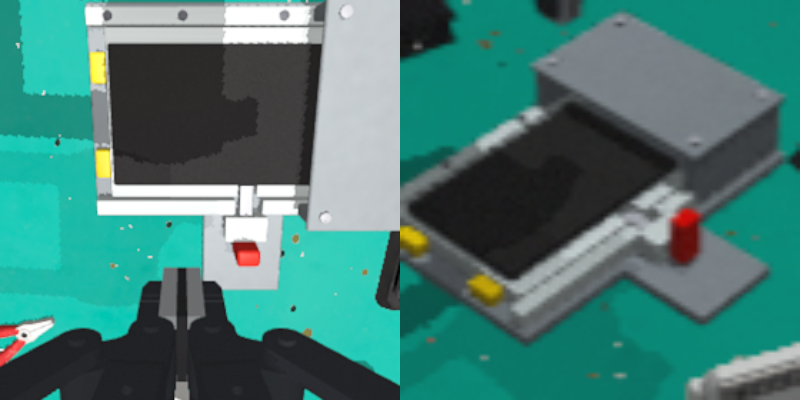

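```bash
python3 -c "
from h import *
manip.hand_in()"
```

```text
the job is handed in; nothing more can be done
```

The carrier is fully home against both yellow stops and the bolt is all the way in and locked. I handed the job in at about 32 s of robot time.

- **Drag:** I pressed the pad with about 6–9 N (highest reading 9.3 N) and dragged the carrier roughly 55 mm. The drag force then jumped from about 3 N to 5.5–6 N and stayed level while I pulled about 8 mm further, so the fingers slid over the pad against the stops. The wrist and side pictures show the carrier's near edge against both stops.
- **Bolt:** I pushed the knob from outside with the fingers closed. It moved about 17.5 mm at roughly 2 N, well past the 7–11 mm where it would have struck a carrier that was not home. It then met a hard stop, where I pushed to about 19 N.
- **Last checks:** After I backed off, the knob top in the side picture was within a pixel of where it should be with the bolt fully in, and the wrist picture shows the nose entering the carrier's edge. The gripper was clear, with under 1 N on the wrist.
- **Checks that failed or weren't made:** The network did not find the knob in that last side picture, so I read its position by eye. I did not measure the bystander objects again; no unexpected contact forces showed up in the force readings I took.

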